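Load the rumbler and hold it running

TASK

Tip the rumbler's loading tray up by its orange bar so that all five fired-clay blanks slide off into the blue bowl, then bring the tray back down to level. Then press the black dead-man pad to its middle position (about half of its travel, the paddle level in the green band) and keep it there for at least three seconds; finish while still holding it there, without letting go. Leave the rabbit, the spray bottle and the spatula where they are.

Things in the scene. Friction and masses are not known exactly. Their poses are not given: they have to be found in the camera images.
- tray_bar (a point): Middle of the orange round handle bar (10 mm thick, 95 mm long) at the loading tray's free end. It is parallel to the hinge axis, 200 mm from it and, tray level, 10 mm above it (135 mm above the table). It stands 50 mm clear of the tray's rear wall on two side arms, can be pinched from above between them, and turns freely between the fingers as the tray swings. Its axes turn with the tray.
- tray_hinge (a point): Middle of the tray's hinge axis (the machine's x axis), 125 mm above the table, over the bowl. The tray, 110 mm wide with walls 18 mm above its floor, reaches 150 mm from here along the machine's y axis to its rear wall; its lip at the hinge is open. Two pillars hold the hinge 93 mm either side, tops 137 mm above the table.
- tray (a joint): Angle of the loading tray in rad: 0 = level on its rest posts, growing as the handle bar is lifted, up to 1.25. It weighs about 0.25 kg and sinks back to level by itself if let go. Pieces slide off the open lip into the bowl when it stands steeply (about 1.1 or more).
- machine: The bench rumbler, fixed to the table: grey base 220 x 340 mm, 30 mm high, with a blue open bowl and the hinged loading tray. Origin on the table under the tray's hinge; y axis points level from the hinge to the handle bar, x axis along the hinge, z up. The bowl lies on the -y side.
- bowl_floor (a point): Centre of the blue bowl's inner floor, 50 mm above the table; the bowl is round, inside radius 86 mm, rim 115 mm above the table.
- station: Yellow hold-to-run station, fixed: block 150 x 90 mm, 40 mm high, two hinge cheeks up to 90 mm high at its +x end. Origin on the table under its centre; the paddle reaches from the cheeks towards its -x end (roughly towards the robot). A red/green/red gauge plate 3 mm thick, 96 mm high, stands 40 mm to the pad's -y side.
- paddle_angle (a joint): Angle of the sprung dead-man paddle in rad: 0 = released (tilted up 0.2), 0.4 = fully down. Run is the middle position, 0.13 to 0.27, best 0.2, where the pad is level. A spring pushes it back up: about 2.5 N at the pad to start, 5.5 N half way, 8.5 N fully down. Its axis is parallel to the station's y, 70 mm above the table, 55 mm to +x of the station's origin.
- pad_top (a point): Centre of the top face of the black round pad, 48 mm across and 10 mm thick, on the paddle's end, 100 mm from its hinge axis: about 100 mm above the table when released, 80 mm half way (level), 60 mm fully down. Pushed straight down from above with the shut fingers.
- paddle: The dead-man paddle: steel-coloured arm 26 mm wide with the black pad on its end. Origin on its hinge axis, 70 mm above the table.
- rabbit_mid (a point): Half-way up a white fired-clay rabbit ornament, 80 mm across, 135 mm tall, standing loose on the table: leave alone.
- sprayer_mid (a point): Half-way up a clear spray bottle with a white trigger head, 66 mm across, 197 mm tall, standing loose: leave alone.
- spatula_grip (a point): Handle of a loose plaster spatula (wooden handle, steel blade) about 200 mm long lying on the table: leave alone.
- blank0_center (a point): Centre of a terracotta barrel-shaped fired-clay blank, 28 mm across, 20 mm high, about 22 g, lying loose in the tray at the start.
- blank1_center (a point): Centre of a white fired-clay block with rounded edges, 30 x 22 x 18 mm, about 22 g, lying loose in the tray at the start.
- blank2_center (a point): Centre of a terracotta barrel-shaped fired-clay blank, 28 mm across, 20 mm high, about 22 g, lying loose in the tray at the start.
- blank3_center (a point): Centre of a white fired-clay block with rounded edges, 30 x 22 x 18 mm, about 22 g, lying loose in the tray at the start.
- blank4_center (a point): Centre of a terracotta barrel-shaped fired-clay blank, 28 mm across, 20 mm high, about 22 g, lying loose in the tray at the start.
There are look-alikes about, which are no part of the job. Several things have the shape of the station; the one meant has the colours described above.

How it is judged:
By the outcome, as a careful person would: the job done as asked, in the order asked, and still so for the second after the job is handed in, while the arm keeps its last pose, push and grip.
It also fails if it takes over 64 s, if anything falls off the work surface, if the arm or the gripper's body presses on something with over 40 N, if the wrist force passes 120 N, or if a joint passes its speed limit or range.

ROBOT

A 6-joint arm with a two-finger parallel gripper is mounted at the origin on the work surface. World frame = base frame: x ahead of the robot, y to its left, z up, the work surface at z = 0. Lengths are in m, angles in rad, forces in N, time in s.
With the tool pointing down it reaches from about 0.35 to 0.775 m from the base axis. Payload 5.5 kg.
Tool frame: the origin (TCP) lies between the finger pads; the fingertips stand 17 mm ahead of it and the grasp point (between the pads) lies 2 mm behind it (env.finger_overhang is the distance from the TCP to the fingertips, in m); z points along the fingers, y is the line along which they close (so a half turn about z gives the same grasp; the last joint's range is limited). The gripper opens to 85 mm and grips with 20 to 120 N. Pads are 22 mm wide; open, the fingers measure 114 mm over their backs; the gripper's body (76 mm by 85 mm) begins 54 mm behind the grasp point. The pads swing forward as they close: fully open they stand 13 mm farther back than shut.
Start: joints at [0.984, 0.313, 0.046, 1.304, 0, 1.431], TCP at [0.248, 0.519, 0.248] pointing down, gripper open.
Joint ranges: [-2.76, 2.76], [-0.86, 1.69], [-1.03, 1.26], [-2.2, 2.34], [-1.47, 1.5], [-3.14, 3.14]. Speed limits (rad/s): [2.57, 2.57, 3.14, 3.14, 3.14, 3.14].

INTERFACE

Orientations are given as a unit quaternion [w, x, y, z].
In Python, from workcell import env gives the robot as it stands. The module is installed in compiled form; this text tells all that it offers.
- The arm moves only by the shell command python3 -m pendant 'ROWS' [FORCE]. ROWS is JSON, a list of rows, each a list of 5 numbers: the gripper's target within -1 to 1 (fully open at 1, half-way at 0, shut at -1), then the shift along the tool's x, y, z in m, then the turn about the tool's z in rad. A call has 1 to 8 rows; each row shifts and turns the commanded pose from where the row before left it, along the tool's axes as they then stand; what a row does not reach is not made up. A row lasts 1/8 s, in which the tool goes at most 62.5 mm and 10.7 degrees, less where a joint would pass 70% of its speed; a pose out of reach is approached as far as the arm can. A call with a gripper value outside its range is refused whole. The fingers move at their own pace and stop on an object; FORCE is the grip in N (left out, the last holds). Time passes only in rows, so rows that do not move let the fingers close. It gives the time, the measured TCP pose, the force, the opening and the grip force at its end, in the units of the state.
- env.get_state(): the state, without advancing time (a new reading comes with each control period).
- env.read_camera(name): name is "side" or "top" or "wrist"; returns the picture (480x640x3 uint8, red, green, blue); there is no depth.
- env.calibration(name): a dict with "K" (3x3 intrinsics, pixels), "T" (4x4, takes a point from camera to world coordinates); the wrist camera has in their place "tool_from_camera" (4x4, takes a point from camera to tool coordinates, whose origin is the TCP and whose axes are the flange's). Camera axes: x right, y down, z forward; pixel columns grow to the right and rows downward; lengths in m; the calibration is good to about 2 mm. A picture is of the moment at which its call begins: read the wrist's pose just before it. calibration takes no time and is no camera call.
- env.hand_in(): hands the job in; it is judged then, once.
Trained networks look in the newest picture that a camera, given by its name, has taken for a name from the list of things; names that differ only in an ending like _2 or _b are one class to them, and where a whole thing is asked for, a point or a joint stands for the part that bears it (a point fixed in the world has none). Each returns a list of dicts, best first, with "score" (0 to 1); they miss things now and then, are a little off and sometimes report something else, mostly with a low value. They report only what shows in the picture. A call takes as long as a camera call. They do not tell look-alikes from the thing itself.
- env.recognise(camera, label): "centre" ([column, row] in pixels, amid what is visible of it).
The state is a dict: "clock": time; "joint_pos": joint angles; "qvel": joint speeds; "tau": joint torques, N m; "tcp_pos": TCP position; "orientation": TCP orientation; "wrist_force": force on the tool from outside, world axes, zero at the start; "ft_torque": the same for the moment, N m; "finger_gap": finger opening in m; "grip_force": force on a finger pad.
Only numpy, scipy, OpenCV 4.12 (cv2) and the standard library are available. Lean on these libraries where they do the work, as an engineer would, in place of code of your own. Each camera call takes 0.05 s, during which the arm holds its last target. There are 200 camera calls.

## Working session

There is one attempt and no reset: what is moved stays moved. The work goes in short steps, Python scripts to look and compute and a shell command to move; the robot and the scene stay as the last step left them, time stands still between calls to the robot, and variables do not carry over. Pictures are saved under pics/ and viewed, at most 10 in all, crops included, and the job is handed in when it is done.

```bash
mkdir -p pics
cat > h.py <<'E'
import numpy as np,cv2
from workcell import env
def save(cam,fn):
    im=env.read_camera(cam); cv2.imwrite('pics/'+fn,im[:,:,::-1]); return im
def ray(cam,px,z):
    c=env.calibration(cam);K=np.array(c['K'])
    if 'T' in c: T=np.array(c['T'])
    else:
        s=env.get_state();from scipy.spatial.transform import Rotation as R
        W=np.eye(4);W[:3,:3]=R.from_quat(np.roll(s['orientation'],-1)).as_matrix();W[:3,3]=s['tcp_pos'];T=W@np.array(c['tool_from_camera'])
    d=T[:3,:3]@np.linalg.solve(K,[px[0],px[1],1]);o=T[:3,3]
    return o+d*(z-o[2])/d[2]
E
python3 - <<'E'
from h import *
for c in ['top','side']:
    save(c,c+'0.png')
    for l,z in [('tray_bar',.135),('machine',.03),('tray_hinge',.125),('bowl_floor',.05),('station',.04),('pad_top',.1),('rabbit_mid',.067),('sprayer_mid',.1),('spatula_grip',.01),('blank0_center',.125),('blank1_center',.125)]:
        print(c,l,[(np.round(d['centre']).tolist(),round(d['score'],2),np.round(ray(c,d['centre'],z),3).tolist()) for d in env.recognise(c,l)[:6]])
print(env.get_state())
E
```

```text
top tray_bar [([309.0, 238.0], 0.96, [0.552, 0.102, 0.135]), ([315.0, 228.0], 0.7, [0.576, 0.086, 0.135]), ([243.0, 177.0], 0.64, [0.695, 0.249, 0.135])]
top machine [([345.0, 241.0], 0.94, [0.55, 0.014, 0.03])]
top tray_hinge [([345.0, 239.0], 0.69, [0.548, 0.019, 0.125]), ([208.0, 262.0], 0.51, [0.504, 0.332, 0.125])]
top bowl_floor [([340.0, 242.0], 0.86, [0.548, 0.027, 0.05])]
top station [([210.0, 264.0], 0.9, [0.5, 0.349, 0.04]), ([136.0, 250.0], 0.67, [0.538, 0.533, 0.04]), ([352.0, 130.0], 0.63, [0.83, -0.012, 0.04]), ([232.0, 346.0], 0.58, [0.299, 0.295, 0.04])]
top pad_top [([202.0, 265.0], 0.78, [0.496, 0.353, 0.1]), ([225.0, 358.0], 0.77, [0.281, 0.299, 0.1]), ([124.0, 260.0], 0.76, [0.513, 0.535, 0.1]), ([353.0, 131.0], 0.67, [0.81, -0.008, 0.1])]
top rabbit_mid [([493.0, 237.0], 0.77, [0.55, -0.343, 0.067])]
top sprayer_mid [([450.0, 177.0], 0.7, [0.693, -0.236, 0.1])]
top spatula_grip [([243.0, 180.0], 0.73, [0.716, 0.271, 0.01]), ([494.0, 237.0], 0.2, [0.556, -0.367, 0.01])]
top blank0_center []
top blank1_center [([334.0, 229.0], 0.7, [0.573, 0.043, 0.125]), ([202.0,
[... 1195 characters left out ...]
: 1.2, 'joint_pos': array([9.84382409e-01, 3.13229720e-01, 4.60728124e-02, 1.30358744e+00,
       1.28632827e-06, 1.43121156e+00]), 'qvel': array([ 7.16860602e-04,  9.19464592e-04, -4.67605266e-04,  6.92180490e-05,
        6.70934615e-04,  2.67523121e-03]), 'tau': array([-1.10908873e-03, -4.80479693e+01,  2.98811728e+01,  5.23400140e-04,
       -1.42607933e-04, -3.48038292e-06]), 'tcp_pos': array([0.24848054, 0.51857424, 0.24829512]), 'orientation': array([8.62654287e-06, 2.21560620e-01, 9.75146600e-01, 2.45228514e-05]), 'wrist_force': array([ 0.31923306, -0.51173254, -0.6249187 ]), 'ft_torque': array([0.01018885, 0.00301536, 0.02180564]), 'grip_force': 0.0, 'finger_gap': 0.0850925263518331}
```

View pics/top0.png

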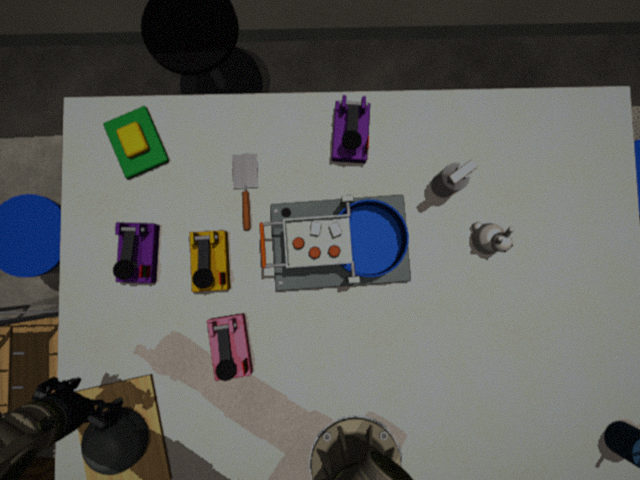

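View pics/side0.png

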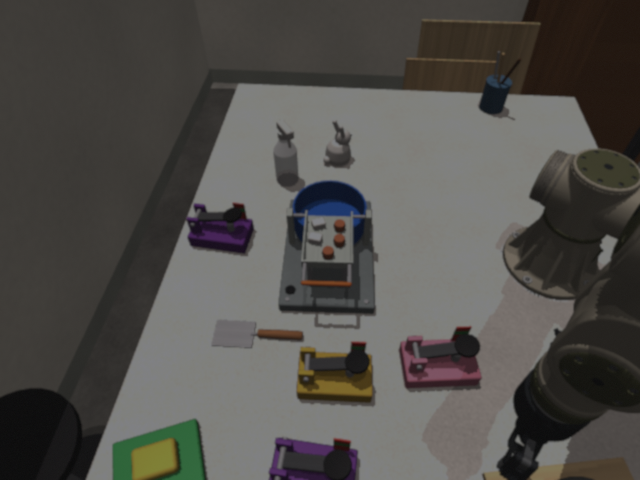

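Top view: the station shapes are purple (136,252), yellow (210,262), purple (352,130) and pink (230,347). I choose yellow (210,262). The orange bar is at about (264,245); the spatula handle at (246,210) and the terracotta blanks have a similar colour. I'll check this in a close crop.

Run:
```python
from h import *
im=cv2.imread('pics/top0.png')
cv2.imwrite('pics/crop.png',cv2.resize(im[190:310,180:340],(800,600),interpolation=cv2.INTER_CUBIC))
hsv=cv2.cvtColor(im,cv2.COLOR_BGR2HSV)
m=cv2.inRange(hsv,(3,120,80),(16,255,255)); m[:, :255]=0;m[:,280:]=0;m[:215]=0;m[275:]=0
p=np.argwhere(m)[:,::-1].astype(np.float32); r=cv2.minAreaRect(p);print(r,len(p))
for q in cv2.boxPoints(r): print(q,ray('top',q,.135).round(4))
print('bar',ray('top',r[0],.135).round(4))
for n,px in [('hingeL',(349,198)),('hingeR',(355,280))]: print(n,ray('top',px,.137))
m=cv2.inRange(hsv,(105,120,60),(125,255,255));m[:,:330]=0;m[:,420:]=0;m[:190]=0;m[290:]=0
p=np.argwhere(m)[:,::-1];print(p.min(0),p.max(0))
for q in (p.min(0),p.max(0)): print(ray('top',q,.115))
print(env.calibration('wrist'),env.calibration('side')['T'])
```

```text
((262.2051696777344, 244.98794555664062), (44.15896224975586, 4.404151916503906), 86.633544921875) 185
[258.71036 223.07587] [0.5888 0.2144 0.135 ]
[263.1069  222.81726] [0.5892 0.2044 0.135 ]
[265.69998 266.90002] [0.489  0.1996 0.135 ]
[261.30344 267.15863] [0.4886 0.2096 0.135 ]
bar [0.5387 0.207  0.135 ]
hingeL [0.64184916 0.00788864 0.137     ]
hingeR [ 0.4556244  -0.00099331  0.137     ]
[339 199] [408 277]
[0.64358768 0.02974918 0.115     ]
[ 0.45951262 -0.12461054  0.115     ]
{'K': array([[423.11418845,   0.        , 322.32885504],
       [  0.        , 423.11418845, 245.04994449],
       [  0.        ,   0.        ,   1.        ]]), 'tool_from_camera': array([[-2.77058802e-05, -9.61637896e-01, -2.74321994e-01,
         6.82306635e-02],
       [ 9.99999419e-01,  2.69067666e-04, -1.04421641e-03,
        -7.48118797e-04],
       [ 1.07796925e-03, -2.74321863e-01,  9.61637329e-01,
        -1.24588700e-01],
       [ 0.00000000e+00,  0.00000000e+00,  0.00000000e+00,
         1.00000000e+00]])} [[-0.99450985 -0.06822563  0.0793437   0.49251734]
 [-0.10310767  0.76830075 -0.63172998  0.73734409]
 [-0.01785965 -0.63644263 -0.77111725  0.90956843]
 [ 0.          0.          0.          1.        ]]
```

View pics/crop.png

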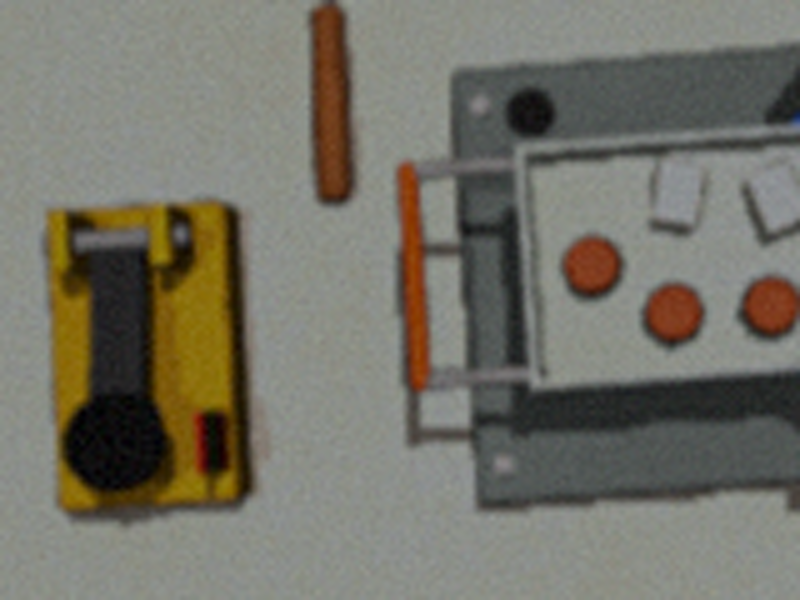

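The crop confirms it. The yellow station has its black pad at crop (115,440) and its gauge to the right (-y). The orange bar runs from crop (405,165) to (420,385). I'll turn the tool and move above the bar.

```bash
python3 -m pendant '[[-0.3,0,0,0,-0.165],[-0.3,0,0,0,-0.165],[-0.3,0,0,0,-0.165],[-0.3,-0.027,-0.0325,0,0],[-0.3,-0.027,-0.0325,0,0],[-0.3,-0.027,-0.0325,0,0],[-0.3,-0.027,-0.0325,0,0],[-0.3,-0.027,-0.0325,0,0]]' 40
python3 -m pendant '[[-0.3,-0.027,-0.0325,0,0],[-0.3,-0.027,-0.0325,0,0],[-0.3,-0.027,-0.0325,0,0],[-0.3,-0.027,-0.0325,0,0],[-0.3,-0.027,-0.0325,0,0],[-0.3,0,0,0,0],[-0.3,0,0,0,0]]'
python3 - <<'E'
from h import *
from scipy.spatial.transform import Rotation as R
s=env.get_state();print(R.from_quat(np.roll(s['orientation'],-1)).as_matrix().round(3))
im=save('wrist','w1.png')[:,:,::-1]
hsv=cv2.cvtColor(np.ascontiguousarray(im),cv2.COLOR_BGR2HSV)
m=cv2.inRange(hsv,(3,140,80),(16,255,255))
n,l,st,c=cv2.connectedComponentsWithStats(m)
for i in range(1,n):
    if st[i,4]>150:
        p=np.argwhere(l==i)[:,::-1].astype(np.float32);r=cv2.minAreaRect(p);print(r,st[i,4],ray('wrist',r[0],.135).round(4))
        if st[i,4]>600: print([ray('wrist',q,.135).round(4).tolist() for q in cv2.boxPoints(r)])
print(env.recognise('wrist','tray_bar'))
E
```

```text
clock: 2.2
tcp_pos: [0.392, 0.3618, 0.2485]
orientation: [0.0, -0.024, 1.0, 0.0]
wrist_force: [-0.1, -0.6, -0.4]
finger_gap: 0.0296
grip_force: 0.0
clock: 3.08
tcp_pos: [0.5335, 0.207, 0.2482]
orientation: [-0.0, -0.024, 1.0, 0.0]
wrist_force: [-0.6, -0.4, -0.0]
finger_gap: 0.0299
grip_force: 0.0
[[-0.999 -0.048 -0.001]
 [-0.048  0.999  0.   ]
 [ 0.001  0.    -1.   ]]
((321.0, 195.0), (56.0, 16.0), 90.0) 714 [0.5028 0.2037 0.135 ]
[[0.4874, 0.1985, 0.135], [0.487, 0.2074, 0.135], [0.5188, 0.2091, 0.135], [0.5192, 0.1999, 0.135]]
((31.238460540771484, 219.20770263671875), (45.27267074584961, 37.33445358276367), 29.744882583618164) 548 [0.5249 0.038  0.135 ]
((108.97944641113281, 217.4451904296875), (38.89747619628906, 38.06986999511719), 24.443954467773438) 570 [0.5217 0.0827 0.135 ]
((321.4999694824219, 284.5), (14.999998092651367, 102.99998474121094), 0.0) 1514 [0.5568 0.2066 0.135 ]
[[0.5912, 0.2035, 0.135], [0.5252, 0.2007, 0.135], [0.5247, 0.2094, 0.135], [0.5908, 0.2129, 0.135]]
((180.0, 259.5), (37.0, 40.0), 90.0) 529 [0.5451 0.1224 0.135 ]
[{'centre': [155.2, 253.1], 'score': 0.56}]
```

View pics/w1.png

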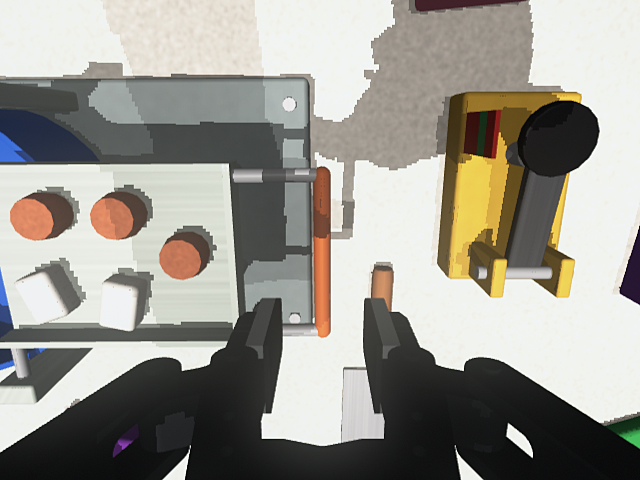

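The wrist view shows the bar upright at column 322, rows 168–337, between the fingers and aligned with the pads. The station is at upper right with its pad at (558,138). I'll descend and grip.

```bash
python3 -m pendant '[[-0.3,-0.005,-0.001,0.02,0],[-0.3,0,0,0.025,0],[-0.3,0,0,0.025,0],[-0.3,0,0,0.025,0],[-0.3,0,0,0.02,0],[-0.3,0,0,0,0],[-1,0,0,0,0],[-1,0,0,0,0]]' 40
python3 -m pendant '[[-1,0,0,0,0],[-1,0,0,0,0],[-1,0,0,0,0]]'
python3 - <<'E'
# arc increments in tool axes (y, z) after angle steps of the tray
import numpy as np
a=np.linspace(0,1.2,25); y=.2*np.cos(a)-.01*np.sin(a); z=.2*np.sin(a)+.01*np.cos(a)
for i in range(24): print(round(a[i+1],2),round((y[i+1]-y[i])*1e3,1),round(-(z[i+1]-z[i])*1e3,1))
E
```

```text
clock: 4.18
tcp_pos: [0.5391, 0.207, 0.1345]
orientation: [0.001, -0.025, 1.0, 0.001]
wrist_force: [-1.1, 2.1, 0.8]
finger_gap: 0.0083
grip_force: 39.0
clock: 4.55
tcp_pos: [0.5392, 0.207, 0.1344]
orientation: [0.001, -0.024, 1.0, 0.001]
wrist_force: [-3.0, 4.2, 6.3]
finger_gap: 0.0083
grip_force: 39.5
0.05 -0.7 -10.0
0.1 -1.2 -9.9
0.15 -1.7 -9.9
0.2 -2.2 -9.8
0.25 -2.7 -9.6
0.3 -3.2 -9.5
0.35 -3.7 -9.3
0.4 -4.1 -9.1
0.45 -4.6 -8.9
0.5 -5.0 -8.7
0.55 -5.4 -8.4
0.6 -5.9 -8.1
0.65 -6.3 -7.8
0.7 -6.6 -7.5
0.75 -7.0 -7.2
0.8 -7.4 -6.8
0.85 -7.7 -6.4
0.9 -8.0 -6.0
0.95 -8.3 -5.6
1.0 -8.6 -5.2
1.05 -8.8 -4.8
1.1 -9.0 -4.3
1.15 -9.2 -3.9
1.2 -9.4 -3.4
```

```bash
python3 -m pendant '[[-1,0,-0.0007,-0.01,0],[-1,0,-0.0012,-0.0099,0],[-1,0,-0.0017,-0.0099,0],[-1,0,-0.0022,-0.0098,0],[-1,0,-0.0027,-0.0096,0],[-1,0,-0.0032,-0.0095,0],[-1,0,-0.0037,-0.0093,0],[-1,0,-0.0041,-0.0091,0]]'
```

```text
clock: 5.55
tcp_pos: [0.5401, 0.1884, 0.211]
orientation: [0.0, -0.025, 1.0, 0.002]
wrist_force: [-1.1, 7.6, 0.1]
finger_gap: 0.0083
grip_force: 38.9
```

```bash
python3 -m pendant '[[-1,0,-0.0046,-0.0089,0],[-1,0,-0.005,-0.0087,0],[-1,0,-0.0054,-0.0084,0],[-1,0,-0.0059,-0.0081,0],[-1,0,-0.0063,-0.0078,0],[-1,0,-0.0066,-0.0075,0],[-1,0,-0.007,-0.0072,0],[-1,0,-0.0074,-0.0068,0]]'
python3 -m pendant '[[-1,0,-0.0077,-0.0064,0],[-1,0,-0.008,-0.006,0],[-1,0,-0.0083,-0.0056,0],[-1,0,-0.0086,-0.0052,0],[-1,0,-0.0088,-0.0048,0],[-1,0,-0.009,-0.0043,0],[-1,0,-0.0092,-0.0039,0],[-1,0,-0.005,-0.002,0]]'
python3 -m pendant '[[-1,0,0,0,0],[-1,0,0,0,0],[-1,0,0,0,0],[-1,0,0,0,0],[-1,0,0,0,0],[-1,0,0,0,0]]'
python3 - <<'E'
from h import *
a=save('top','t2.png');b=save('side','s2.png')
x=np.hstack([cv2.resize(a[180:300,270:430],(400,300)),cv2.resize(b[150:300,260:410],(400,300))])
cv2.imwrite('pics/up.png',cv2.resize(x,(800,300))[:,:,::-1])
E
```

```text
clock: 6.55
tcp_pos: [0.5426, 0.1414, 0.2763]
orientation: [0.002, -0.025, 1.0, 0.003]
wrist_force: [-2.1, 12.2, 9.7]
finger_gap: 0.0082
grip_force: 39.1
clock: 7.55
tcp_pos: [0.5462, 0.0747, 0.3149]
orientation: [0.003, -0.024, 1.0, 0.001]
wrist_force: [-0.4, 5.6, 10.0]
finger_gap: 0.008
grip_force: 41.2
clock: 8.3
tcp_pos: [0.5462, 0.0749, 0.3149]
orientation: [0.003, -0.024, 1.0, 0.001]
wrist_force: [-1.9, 5.5, 11.4]
finger_gap: 0.0081
grip_force: 41.3
```

View pics/up.png

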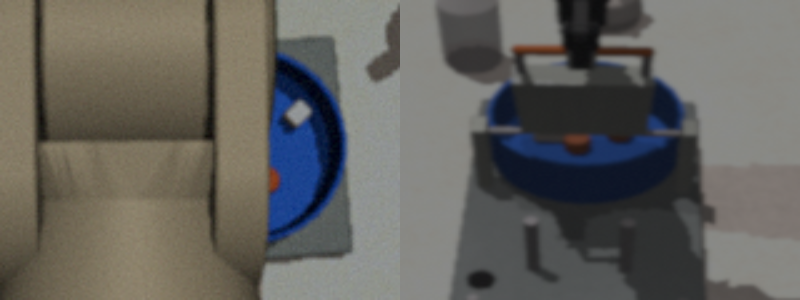

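The side crop shows the tray steep, with the bar at (580,48), and blanks in the bowl at (575,143) and (620,133). The top crop shows a white block and a terracotta blank. I'll raise the tray a little more, wait, then lower it.

```bash
python3 -m pendant '[[-1,0,-0.004,-0.0016,0],[-1,0,-0.0045,-0.0014,0],[-1,0,0,0,0],[-1,0,0,0,0],[-1,0,0,0,0],[-1,0,0,0,0],[-1,0,0,0,0],[-1,0,0,0,0]]'
python3 -m pendant '[[-1,0,0.0045,0.0014,0],[-1,0,0.004,0.0016,0],[-1,0,0.005,0.002,0],[-1,0,0.0092,0.0039,0],[-1,0,0.009,0.0043,0],[-1,0,0.0088,0.0048,0],[-1,0,0.0086,0.0052,0],[-1,0,0.0083,0.0056,0]]'
python3 -m pendant '[[-1,0,0.008,0.006,0],[-1,0,0.0077,0.0064,0],[-1,0,0.0074,0.0068,0],[-1,0,0.007,0.0072,0],[-1,0,0.0066,0.0075,0],[-1,0,0.0063,0.0078,0],[-1,0,0.0059,0.0081,0],[-1,0,0.0054,0.0084,0]]'
python3 - <<'E'
from h import *
a=save('wrist','w3.png');b=save('side','s3.png')
x=np.hstack([cv2.resize(a,(400,300)),cv2.resize(b[150:300,240:440],(400,300))])
cv2.imwrite('pics/mid.png',x[:,:,::-1])
E
```

```text
clock: 9.4
tcp_pos: [0.5467, 0.066, 0.3175]
orientation: [0.003, -0.024, 1.0, 0.001]
wrist_force: [-0.8, 4.3, 9.7]
finger_gap: 0.0087
grip_force: 41.5
clock: 10.4
tcp_pos: [0.5436, 0.1236, 0.2879]
orientation: [0.002, -0.024, 1.0, 0.0]
wrist_force: [-0.9, 3.6, 6.8]
finger_gap: 0.0084
grip_force: 42.1
clock: 11.4
tcp_pos: [0.5407, 0.1778, 0.2277]
orientation: [0.001, -0.024, 1.0, 0.0]
wrist_force: [0.0, 4.6, 3.2]
finger_gap: 0.0081
grip_force: 43.5
```

View pics/mid.png

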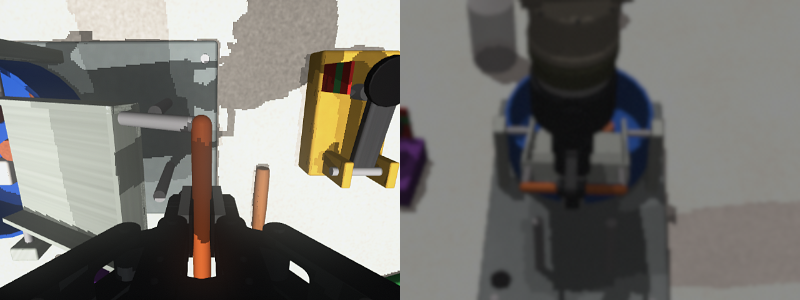

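The tray floor, wrist crop (75,170), looks empty. I'll lower it to level.

```bash
python3 -m pendant '[[-1,0,0.005,0.0087,0],[-1,0,0.0046,0.0089,0],[-1,0,0.0041,0.0091,0],[-1,0,0.0037,0.0093,0],[-1,0,0.0032,0.0095,0],[-1,0,0.0027,0.0096,0],[-1,0,0.0022,0.0098,0],[-1,0,0.0017,0.0099,0]]'
python3 -m pendant '[[-1,0,0.0012,0.0099,0],[-1,0,0.0007,0.0095,0],[-1,0,0,0,0],[-1,0,0,0,0]]'
```

```text
clock: 12.5
tcp_pos: [0.5392, 0.2048, 0.1522]
orientation: [0.0, -0.024, 1.0, 0.0]
wrist_force: [1.5, 5.2, 1.2]
finger_gap: 0.0086
grip_force: 45.0
clock: 13.0
tcp_pos: [0.5391, 0.2068, 0.1327]
orientation: [0.0, -0.024, 1.0, 0.001]
wrist_force: [2.2, 5.9, -0.5]
finger_gap: 0.0084
grip_force: 45.5
```

```bash
python3 -m pendant '[[-0.3,0,0,0,0],[-0.3,0,0,0,0],[-0.3,0,0,0,0],[-0.3,0,0,-0.025,0],[-0.3,0,0,-0.03,0],[-0.3,0,0,-0.03,0],[-0.3,0,0.03,-0.03,0],[-1,0,0.05,0,0]]'
python3 -m pendant '[[-1,0,0.02,0,0],[-1,0,0,0,0],[-1,0,0,0,0]]'
python3 - <<'E'
from h import *
a=save('wrist','w4.png');b=save('top','t4.png');
x=np.hstack([cv2.resize(a,(400,300)),cv2.resize(b[180:300,270:430],(400,300))])
cv2.imwrite('pics/after.png',x[:,:,::-1])
for l in ('pad_top','station'): print(l,[(d['centre'],round(d['score'],2),ray('wrist',d['centre'],.1).round(3)) for d in env.recognise('wrist',l)])
g=cv2.cvtColor(a,cv2.COLOR_RGB2GRAY)
print(env.get_state()['tcp_pos'])
for l in ('blank0_center','blank1_center'):print([(d['centre'],round(d['score'],2)) for d in env.recognise('wrist',l)],[(d['centre'],round(d['score'],2)) for d in env.recognise('top',l)])
E
```

```text
clock: 14.0
tcp_pos: [0.5369, 0.2859, 0.2522]
orientation: [0.003, -0.022, 1.0, 0.001]
wrist_force: [0.8, -0.1, -0.1]
finger_gap: 0.0128
grip_force: 0.0
clock: 14.38
tcp_pos: [0.5338, 0.3052, 0.2482]
orientation: [-0.001, -0.024, 1.0, -0.001]
wrist_force: [0.6, -0.1, -0.7]
finger_gap: -0.0003
grip_force: 0.0
pad_top [([626.7, 271.9], 0.93, array([0.552, 0.512, 0.1  ])), ([398.3, 152.8], 0.59, array([0.48 , 0.349, 0.1  ]))]
station [([19.6, 427.0], 0.89, array([0.699, 0.079, 0.1  ])), ([309.5, 3.3], 0.69, array([0.399, 0.29 , 0.1  ])), ([391.0, 179.2], 0.6, array([0.497, 0.346, 0.1  ])), ([588.4, 231.3], 0.55, array([0.526, 0.48 , 0.1  ])), ([275.2, 299.9], 0.53, array([0.585, 0.273, 0.1  ]))]
[0.53421581 0.30502859 0.24876748]
[] [([334.1, 241.4], 0.67), ([376.5, 250.2], 0.54)]
[] [([368.6, 221.7], 0.66)]
```

View pics/after.png

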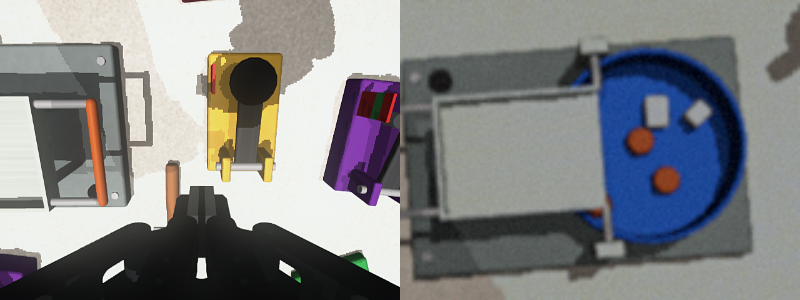

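The left view shows the tray empty and level, and the pad at wrist pixel (507,162) in full resolution. In the bowl (right view) are two white blocks, two terracotta blanks, and a third terracotta partly hidden by the lip at crop (598,205), so I'll check that one.

Run:
```python
from h import *
a=cv2.imread('pics/t4.png');b=save('side','s4.png')[:,:,::-1]
x=np.hstack([cv2.resize(a[215:290,330:405],(400,400),interpolation=cv2.INTER_CUBIC),cv2.resize(b[170:270,270:390],(400,400),interpolation=cv2.INTER_CUBIC)])
cv2.imwrite('pics/lip.png',x)
hsv=cv2.cvtColor(a,cv2.COLOR_BGR2HSV);m=cv2.inRange(hsv,(0,110,70),(16,255,255));m[:,:330]=0;m[:,405:]=0;m[:195]=0;m[285:]=0
n,l,st,c=cv2.connectedComponentsWithStats(m)
for i in range(1,n): print(st[i],c[i],ray('top',c[i],.06).round(3),ray('top',c[i],.135).round(3))
w=cv2.imread('pics/w4.png');g=cv2.cvtColor(w,cv2.COLOR_BGR2GRAY)
m=(g<45).astype(np.uint8);m[300:]=0
m=cv2.morphologyEx(m,cv2.MORPH_OPEN,np.ones((45,45)))
n,l,st,c=cv2.connectedComponentsWithStats(m[:, :])
st0=env.get_state()['tcp_pos'];print(st0)
for i in range(1,n):print(st[i],c[i],ray('wrist',c[i],.1).round(4))
```

```text
[361 231  10  10  77] [365.76623377 235.72727273] [ 0.561 -0.036  0.06 ] [ 0.555 -0.028  0.135]
[372 247   9  10  75] [376.05333333 251.65333333] [ 0.521 -0.06   0.06 ] [ 0.518 -0.05   0.135]
[353 260   1   1   1] [353. 260.] [ 0.502 -0.003  0.06 ] [0.501 0.002 0.135]
[347 264   4   2   6] [348.5        264.33333333] [0.492 0.008 0.06 ] [0.491 0.013 0.135]
[0.53416928 0.30574846 0.24889831]
[ 375   99   61   62 3654] [404.92118227 129.56486043] [0.4661 0.3525 0.1   ]
```

View pics/lip.png

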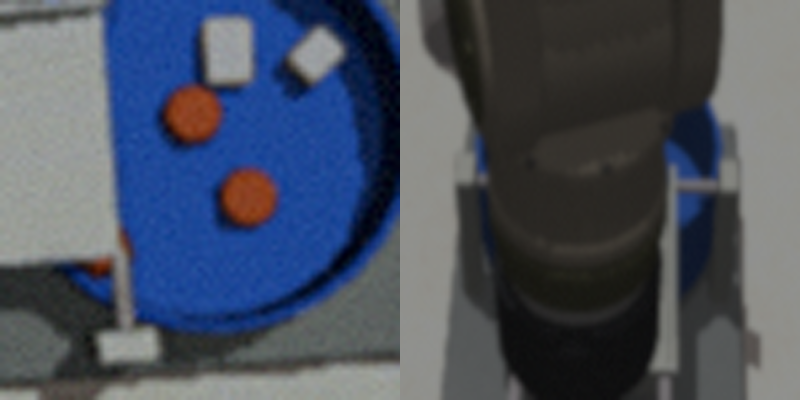

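The fifth blank shows either side of the hinge rod at crop (100,268). It lies on the bowl floor at about (0.495, 0.003), 68 mm from the bowl centre, so it is inside the bowl. Next is the pad at (0.466, 0.3525).

```bash
python3 -m pendant '[[-1,0.022,0.017,0,0],[-1,0.022,0.017,0,0],[-1,0.022,0.016,0,0],[-1,0,0,0.04,0],[-1,0,0,0.04,0],[-1,0,0,0.035,0],[-1,0,0,0,0],[-1,0,0,0,0]]'
python3 - <<'E'
from h import *
w=save('wrist','w5.png')
s=env.get_state();print(s['tcp_pos'],s['wrist_force'])
E
```

```text
clock: 15.82
tcp_pos: [0.4664, 0.3532, 0.1352]
orientation: [0.001, -0.024, 1.0, 0.0]
wrist_force: [0.0, -0.5, 0.9]
finger_gap: -0.0001
grip_force: 0.0
[0.46685929 0.35344194 0.13571427] [-0.18847489 -0.77814519 -0.20139942]
```

View pics/w5.png

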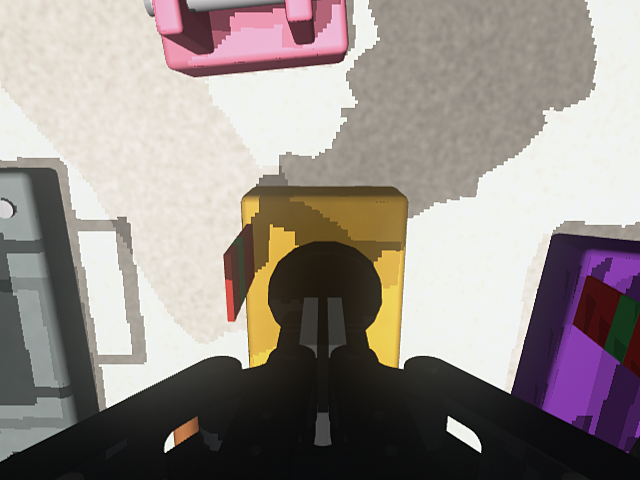

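The shut fingers stand over the black pad at (325,296), which matches the TCP's projection (row 298), with the gauge clear to the left. I'll press down slowly.

```bash
python3 -m pendant '[[-1,0,0,0.01,0],[-1,0,0,0.008,0],[-1,0,0,0.006,0],[-1,0,0,0.005,0],[-1,0,0,0.005,0],[-1,0,0,0.004,0],[-1,0,0,0,0],[-1,0,0,0,0]]'
python3 - <<'E'
from h import *
b=save('side','s6.png');s=env.get_state();print(s['tcp_pos'],s['wrist_force'])
x=np.hstack([cv2.resize(b[320:420,280:400],(480,400),interpolation=cv2.INTER_CUBIC),cv2.resize(save('wrist','w6.png')[180:380,200:360],(320,400))])
cv2.imwrite('pics/press.png',x[:,:,::-1])
E
```

```text
clock: 16.88
tcp_pos: [0.4652, 0.3528, 0.0958]
orientation: [-0.0, -0.024, 1.0, -0.0]
wrist_force: [-4.2, -0.7, 6.3]
finger_gap: -0.0
grip_force: 2.9
[0.46520003 0.35284174 0.09590378] [-5.31005906 -0.80141541  5.87275774]
```

View pics/press.png

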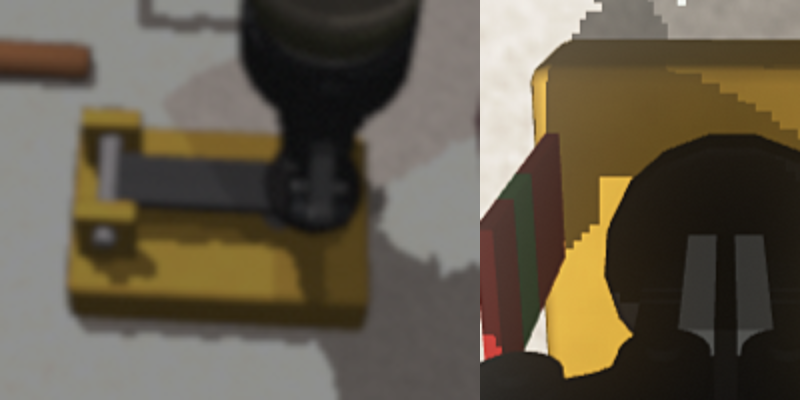

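The paddle is level (side crop, arm and pad in line with the axis). The tip is at 79 mm and pushes 5.9 N, which puts it mid-position. I'll hold it there.

```bash
for i in 1 2 3 4 5; do python3 -m pendant '[[-1,0,0,0,0],[-1,0,0,0,0],[-1,0,0,0,0],[-1,0,0,0,0],[-1,0,0,0,0],[-1,0,0,0,0],[-1,0,0,0,0],[-1,0,0,0,0]]'; done | grep -E 'clock|tcp|wrist'
python3 -c "from workcell import env; print(env.hand_in())"
```

```text
clock: 17.98
tcp_pos: [0.4652, 0.3528, 0.096]
wrist_force: [-4.1, -0.5, 6.1]
clock: 18.98
tcp_pos: [0.4652, 0.3528, 0.096]
wrist_force: [-4.0, -0.3, 5.4]
clock: 19.98
tcp_pos: [0.4652, 0.3528, 0.096]
wrist_force: [-3.7, -0.1, 5.0]
clock: 20.98
tcp_pos: [0.4652, 0.3529, 0.096]
wrist_force: [-2.7, -0.5, 6.2]
clock: 21.98
tcp_pos: [0.4652, 0.3529, 0.096]
wrist_force: [-4.6, -0.4, 5.3]
the job is handed in; nothing more can be done
None
```

I handed the job in at about 22 s: all five blanks are in the bowl, the tray is back at level, and the fingers have held the dead-man pad at mid-position for about 5 s and are still pressing it.

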